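# Free the stuck glue press and clamp the inlaid stone

## Task

Glue has set in the screw of the small glue press. Break its T-handle loose with a short firm twist clockwise, run it down freely until the cork-faced platen meets the inlaid stone slab, then snug it to about 0.3 N m (5 to 6 N at the end of the handle), so that the slab is held firmly while its inlay cures; that is only half the twist that freed it, which would crack the stone. Let go of the handle, and leave the slab and the things lying about where they are.

Things in the scene. Friction and masses are not known exactly. Their poses are not given: they have to be found in the camera images.
- glue_press: Small screw press, fixed on the table: grey base 170 x 236 x 12 mm, two steel columns 176 mm apart (tops 148 mm over the table), grey bridge across them (46 x 222 x 22 mm, top 131 to 136 mm), aluminium platen with cork face hanging below it; the air between platen and slab is not given: 4 to 9 mm at the start. Origin: centre of the base's underside; x across the bridge, y along it, z up.
- handle (a point): Middle of the T-handle, on the screw's axis over the bridge's middle, 42 mm above the bridge's top; its height stays the same. Level steel bar 11 mm thick along this point's x, with black round grips at both ends, 17 mm thick, 34 to 64 mm from the axis; hub 25 mm across, 12 mm up and down. Screw collar below: 40 mm across, top 30 mm under this point. z up. Turned by pushing or gripping it.
- knob (a joint): Angle of the T-handle, rad, growing clockwise seen from above; 2.5 mm platen travel down per rad. Starts at 0 to 0.2, stuck: about 0.6 N m turns it, until the glue gives way at about 0.5. Then 0.08 N m, until the platen meets the slab (between 1.5 and 3.7); from there 0.4 N m more per rad. Torques hold while turning: at a stop part of the force fades. It stays where it is left. End stop 5.5.
- slab_stone: Brown stone slab with inlaid gold flowers, 200 x 126 x 34 mm, 2.3 kg, lying loose on a plywood board under the platen; origin: centre of its underside, 22 mm over the table; z up, long side along its y. The platen should press it with 22 to 48 N, which is 0.22 to 0.43 N m of turning torque at the handle; over 70 N (0.6 N m) it cracks.
- jar: Small paint jar with black lid, 42 mm across and high, standing behind the press; a bystander. Origin at the centre of its underside.
- awl: Awl with a wooden handle, 141 mm long, lying between the robot and the press; a bystander. Origin under its middle.
- tweezers: Steel tweezers, 130 mm long, lying between the robot and the press; a bystander. Origin under their middle.
Not all that is in view belongs to the job. What is shaped like the slab_stone but pink is not meant.

How it is judged:
By the outcome, as a careful person would: the job done as asked, in the order asked, and still so for the second after the job is handed in, with the robot touching nothing.
It also fails if it takes over 54 s, if anything falls off the work surface, if the arm or the gripper's body presses on something with over 40 N, if the wrist force passes 120 N, or if a joint passes its speed limit or range.

## Robot

A 6-joint arm with a two-finger parallel gripper is mounted at the origin on the work surface; the furniture and walls round the work are solid. World frame = base frame: x ahead of the robot, y to its left, z up, the work surface at z = 0. Lengths are in m, angles in rad, forces in N, time in s.
With the tool pointing down it reaches from about 0.425 to 0.95 m from the base axis. Payload 3.5 kg.
Tool frame: the origin (TCP) lies on the centre line of the jaws, within the pads' length; the fingertips stand 14 mm ahead of it and the grasp point (between the pads) lies 5 mm behind it (ctrl.finger_overhang is the distance from the TCP to the fingertips, in m); z points along the fingers, y is the line along which they close (so a half turn about z gives the same grasp; the last joint's range is limited). The gripper opens to 85 mm and grips with 20 to 120 N. Pads are 22 mm wide; open, the fingers measure 114 mm over their backs; the gripper's body (76 mm by 85 mm) begins 54 mm behind the grasp point. The pads swing forward as they close: fully open they stand 13 mm farther back than shut.
Start: joints at [-0.15, 0.286, 1.577, -0, 1.279, -0.15], TCP at [0.675, 0, 0.209] pointing down, gripper open.
Joint ranges: [-2.77, 2.77], [-0.9, 2.22], [0.21, 2.48], [-1.53, 4.67], [0.24, 2.81], [-2.84, 2.84]. Speed limits (rad/s): [2.79, 2.79, 3.14, 3.14, 3.14, 3.14].

## Interface

Orientations are given as a unit quaternion [x, y, z, w].
In Python, from plant import ctrl gives the robot as it stands.
- The arm moves only by the tool send_rows, never from a script. Its argument "moves" is text: rows parted by semicolons, each of 7 numbers parted by spaces: the turn, a rotation vector about the tool's x, y, z in units of 360 degrees (1.0 is 360 degrees), then the shift along the tool's x, y, z in units of 20 cm (1.0 is 20 cm), then the gripper's target within -1 to 1 (fully open at 1, half-way at 0, shut at -1). A call has 1 to 12 rows; each row is the pose to reach, as a shift and turn from the pose commanded when the call began, along the tool's axes at that moment, turning the shorter way round; what a row does not reach only later rows make up. A row lasts 1/8 s, in which the tool goes at most 62.5 mm and 10.7 degrees, less where a joint would pass 70% of its speed; a pose out of reach is approached as far as the arm can. A call with a number of a shift or a turn outside -1 to 1 is refused whole. A call with a gripper value outside its range is refused whole. The fingers move at their own pace and stop on an object; "newtons" is the grip in N (left out, the last holds). Time passes only in rows, so rows that repeat a pose let the fingers close. It gives the time, the measured TCP pose, the force, the opening and the grip force at its end, in the units of the state.
- ctrl.get_state(): the state, without advancing time (a new reading comes with each control period).
- ctrl.read_camera(name): name is "scene" or "side" or "wrist"; returns a dict with "image" (480x640x3 uint8, red, green, blue), "fovy" (degrees; the focal length in pixels is half the picture's height over the tangent of half this angle, whatever the lens; pixels are square), "cx", "cy" (the principal point, pixels), "extrinsics" (4x4, takes a point from camera to world coordinates). Camera axes: x right, y up, looking along -z (the intrinsics and any distortion apply to the point x, -y, -z); pixel columns grow to the right and rows downward; lengths in m; the calibration is good to about 2 mm. A picture is of the moment at which its call begins. There is no depth.
- ctrl.sign_off(): hands the job in; it is judged then, once.
The state is a dict: "time": time; "qpos": joint angles; "dq": joint speeds; "joint_efforts": joint torques, N m; "eef_pos": TCP position; "tcp_rot": TCP orientation; "contact_force": force on the tool from outside, world axes, zero at the start; "wrist_torque": the same for the moment, N m; "opening": opening from 0.0 (shut) to 1.0 (fully open); "finger_force": force on a finger pad.
Only numpy, scipy, OpenCV 4.12 (cv2) and the standard library are available. Lean on these libraries where they do the work, as an engineer would, in place of code of your own. Each camera call takes 0.05 s, during which the arm holds its last target. There are 200 camera calls.

## Working session

There is one attempt and no reset: what is moved stays moved. The work goes in short steps, Python scripts to look and compute and a tool call to move; the robot and the scene stay as the last step left them, time stands still between calls to the robot, and variables do not carry over. Pictures are saved under pics/ and viewed, at most 10 in all, crops included, and the job is handed in when it is done.

Besides the shell and the picture viewer there is one more tool, called after "Call:" as name(argument=value, ...) on one line, values as JSON. send_rows: Moves the arm, as the interface text tells. Its arguments: {"type":"object","properties":{"moves":{"type":"string"},"newtons":{"type":"number"}},"required":["moves"]}

```bash
mkdir -p pics; ls
python3 - <<'E'
from plant import ctrl
import cv2,numpy as np
s=ctrl.get_state(); print({k:np.round(v,3).tolist() for k,v in s.items()}, ctrl.finger_overhang)
for n in("scene","side","wrist"):
    c=ctrl.read_camera(n); cv2.imwrite(f"pics/{n}0.png",c["image"][:,:,::-1]); print(n,c["fovy"],c["cx"],c["cy"],np.round(c["extrinsics"],3).tolist(),[k for k in c])
E
```

```text
pics
{'time': 0.0, 'qpos': [-0.15, 0.287, 1.578, 0.0, 1.279, -0.15], 'dq': [0.001, 0.001, 0.0, 0.0, -0.001, 0.001], 'joint_efforts': [-0.0, -40.598, -29.263, -0.0, 0.006, 0.0], 'eef_pos': [0.674, 0.0, 0.207], 'tcp_rot': [0.707, 0.707, -0.001, -0.001], 'contact_force': [0.098, 0.175, 0.512], 'wrist_torque': [-0.057, 0.026, 0.035], 'finger_force': 0.0, 'opening': 1.002} 0.014
scene 42.38780682541537 308.85850853839463 231.83932309374043 [[0.853, 0.329, -0.405, -0.183], [-0.522, 0.535, -0.664, -1.055], [-0.002, 0.778, 0.628, 1.158], [0.0, 0.0, 0.0, 1.0]] ['image', 'fovy', 'cx', 'cy', 'extrinsics']
side 48.89275566193511 309.55917667189595 242.36403051813676 [[0.987, 0.097, -0.125, 0.313], [-0.158, 0.609, -0.777, -0.931], [0.001, 0.787, 0.617, 0.878], [0.0, 0.0, 0.0, 1.0]] ['image', 'fovy', 'cx', 'cy', 'extrinsics']
wrist 69.48235333097443 312.93006335480896 241.75030324669729 [[1.0, -0.002, 0.001, 0.674], [0.001, 0.951, 0.31, 0.08], [-0.002, -0.31, 0.951, 0.373], [0.0, 0.0, 0.0, 1.0]] ['image', 'fovy', 'cx', 'cy', 'extrinsics']
```

View pics/scene0.png

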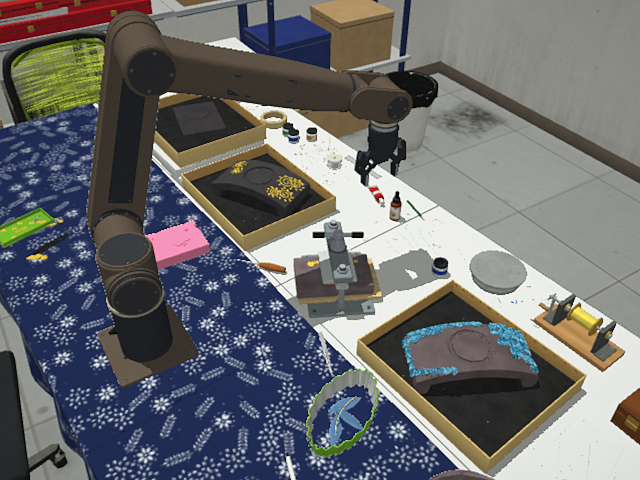

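View pics/side0.png

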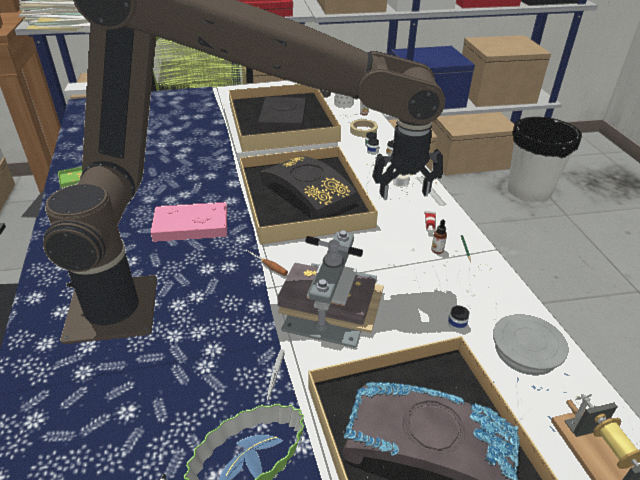

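View pics/wrist0.png

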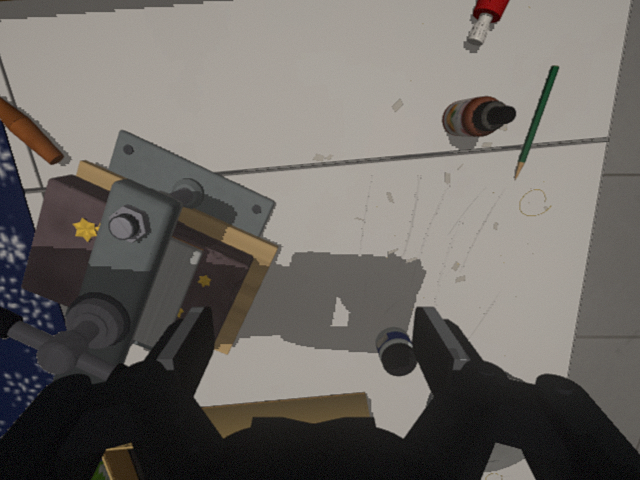

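The scene view shows the press at (338,270), with its handle grips near (319,234) and (353,234). In the side view the press is at (330,290) and the grips are at about (313,240) and (353,253). There are two slab-shaped candidates: the brown one with gold flowers under the platen (scene 338,278) and the pink block (scene 178,245). The brown one fits the description. I'll confirm it and measure in an enlarged crop.

```bash
cat > h.py <<'E'
import numpy as np,cv2
from plant import ctrl
def ray(c,u,v):
    f=240/np.tan(np.radians(c["fovy"]/2)); E=np.array(c["extrinsics"])
    d=E[:3,:3]@np.array([(u-c["cx"])/f,-(v-c["cy"])/f,-1]); return E[:3,3],d/np.linalg.norm(d)
def plane(c,u,v,z):
    o,d=ray(c,u,v); return o+d*(z-o[2])/d[2]
def tri(rs):
    A=sum(np.eye(3)-np.outer(d,d) for o,d in rs); b=sum((np.eye(3)-np.outer(d,d))@o for o,d in rs)
    return np.linalg.solve(A,b)
def proj(c,p):
    f=240/np.tan(np.radians(c["fovy"]/2)); E=np.array(c["extrinsics"]); q=E[:3,:3].T@(np.array(p)-E[:3,3])
    return c["cx"]-f*q[0]/q[2], c["cy"]+f*q[1]/q[2]
E
python3 - <<'E'
import cv2,numpy as np
a=cv2.imread("pics/scene0.png")[210:325,280:395]; b=cv2.imread("pics/side0.png")[222:352,265:395]
m=np.hstack([cv2.resize(a,(400,400),interpolation=2),cv2.resize(b,(400,400),interpolation=2)])
cv2.imwrite("pics/crop1.png",m)
E
```

```text
(no output)
```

View pics/crop1.png

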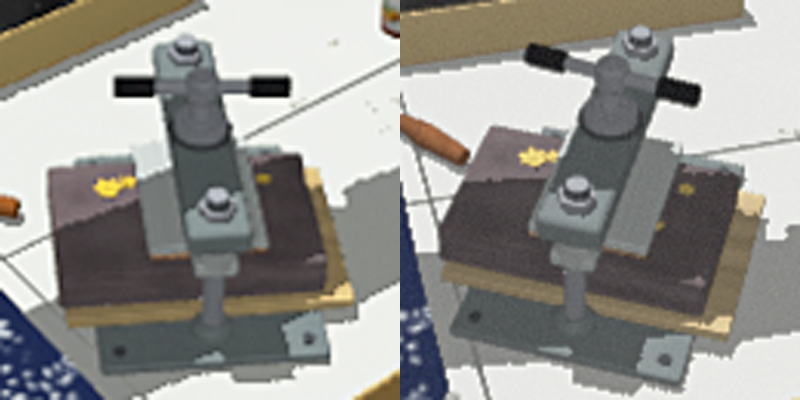

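The crop confirms the brown slab with gold flowers under the platen. Scene grips are at about (319,235) and (358,235), and side grips at about (312,240) and (355,252).

Run:
```python
from h import *
P={}
C={}
for n,w in(("scene",[(308,228,332,242),(345,228,372,242)]),("side",[(303,232,327,250),(342,242,368,262)])):
    c=ctrl.read_camera(n); C[n]=c; g=c["image"].max(2)
    for i,(x0,y0,x1,y1) in enumerate(w):
        m=(g[y0:y1,x0:x1]<45).astype(np.uint8); k,l,s,ce=cv2.connectedComponentsWithStats(m)
        j=1+s[1:,4].argmax(); P[n,i]=ce[j]+[x0,y0]; print(n,i,P[n,i],s[j])
G=[]
for i in(0,1):
    p=tri([ray(C[n],*P[n,i]) for n in C]); G.append(p); print(np.round(p,4),[np.round(plane(C[n],*P[n,i],.1755),4) for n in C])
d=G[1]-G[0]; print("mid",(G[0]+G[1])/2,"len",np.linalg.norm(d),"ang",np.degrees(np.arctan2(d[1],d[0])))
T=[]
for a,b in(((333.5,223.8),(343.1,235.8)),((342.4,268.4),(322.2,283.5))):
    p=tri([ray(C["scene"],*a),ray(C["side"],*b)]);T.append(p);print("nut",p,plane(C["scene"],*a,.146),plane(C["side"],*b,.146))
d=T[0]-T[1];print((T[0]+T[1])/2,np.linalg.norm(d),np.degrees(np.arctan2(d[1],d[0])))
```

```text
scene 0 [318.09259259 234.96296296] [ 5  5 11  5 54]
scene 1 [357.09259259 234.96296296] [ 7  5 11  5 54]
side 0 [311.90140845 240.09859155] [ 3  4 13  9 71]
side 1 [354.73076923 251.20512821] [ 6  5 14  9 78]
[ 0.4612 -0.0426  0.1786] [array([ 0.4636, -0.0388,  0.1755]), array([ 0.4616, -0.0394,  0.1755])]
[ 0.5441 -0.0941  0.1786] [array([ 0.547 , -0.0901,  0.1755]), array([ 0.5447, -0.0914,  0.1755])]
mid [ 0.50264748 -0.06832059  0.17859069] len 0.09759748762905014 ang -31.83908424698172
nut [0.54313852 0.01057042 0.14250446] [0.54257025 0.00996537 0.146     ] [0.54082592 0.00263928 0.146     ]
nut [ 0.46536433 -0.14736657  0.14545365] [ 0.46502652 -0.14783473  0.146     ] [ 0.46524367 -0.14797527  0.146     ]
[ 0.50425142 -0.06839808  0.14397906] 0.1760727573049808 63.782607836505946
```

The axis is near (0.503, -0.068) and the handle is at z≈0.177, with the bar at -32°, about 0.1 rad clockwise of the press. I'll put the open gripper centred over the axis and turn the T-bar as a pure couple, with one fingertip behind each grip.

Call:
send_rows(moves="0 0 0 0 0 -0.15 1; 0 0 0 -0.1 -0.25 -0.15 1; 0 0 0 -0.2 -0.5 -0.15 1; 0 0 0 -0.3 -0.75 -0.15 1; 0 0 0 -0.34 -0.855 -0.15 1; 0 0 0 -0.34 -0.855 -0.15 1; 0 0 0 -0.34 -0.855 -0.15 1")

```text
time: 1.12
eef_pos: [0.5047, -0.0679, 0.2392]
tcp_rot: [0.707, 0.707, 0.0, 0.0]
contact_force: [0.3, 1.1, -0.6]
opening: 1.003
finger_force: 0.0
```

Run:
```python
from h import *
s=ctrl.get_state(); print({k:np.round(v,4).tolist() for k,v in s.items()})
c=ctrl.read_camera("wrist"); im=c["image"][:,:,::-1].copy(); cv2.imwrite("pics/w1.png",im)
print(proj(c,[.503,-.0683,.177]),proj(c,[.4612,-.0426,.177]),proj(c,[.5441,-.0941,.177]))
```

```text
{'time': 1.125, 'qpos': [-0.3333, -0.1092, 1.9449, 0.0003, 1.305, -0.3334], 'dq': [0.008, 0.017, -0.0107, -0.0022, 0.0031, -0.0007], 'joint_efforts': [-0.185, -25.5763, -29.2844, -0.0088, 0.0146, 0.0004], 'eef_pos': [0.5047, -0.0679, 0.2392], 'tcp_rot': [0.7071, 0.7071, 0.0003, 0.0003], 'contact_force': [0.307, 1.1284, -0.5675], 'wrist_torque': [-0.0287, 0.0301, 0.0203], 'finger_force': 0.0, 'opening': 1.0026}
(np.float64(310.968957240443), np.float64(249.86932653724483)) (np.float64(248.82903390147308), np.float64(213.78780869529425)) (np.float64(368.1080907872896), np.float64(283.74229861198216))
```

View pics/w1.png

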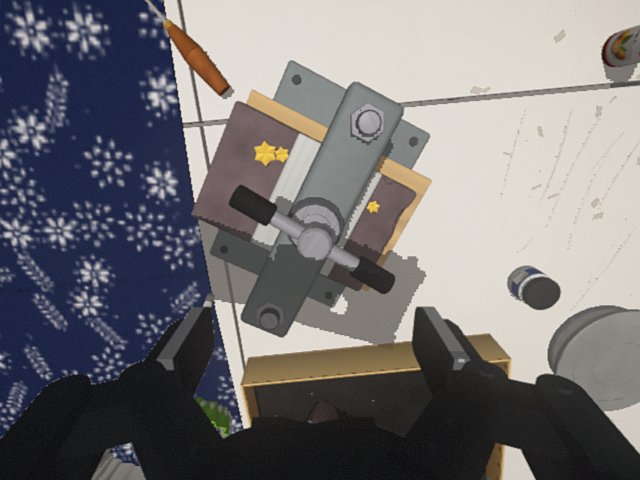

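The wrist view shows the grips at about (253,205) and (372,274), with the hub at (314,240). That is about 9 px from my prediction, so I'll triangulate with all three views.

Run:
```python
from h import *
C={n:ctrl.read_camera(n) for n in("scene","side","wrist")}
g=C["wrist"]["image"].max(2);W=[]
for x0,y0,x1,y1 in((225,175,285,232),(345,250,400,300)):
    m=(g[y0:y1,x0:x1]<40).astype(np.uint8);k,l,s,ce=cv2.connectedComponentsWithStats(m);j=1+s[1:,4].argmax();W.append(ce[j]+[x0,y0]);print(W[-1],s[j])
P={"scene":[(318.09,234.96),(357.09,234.96)],"side":[(311.9,240.1),(354.73,251.2)],"wrist":W}
for S in(("scene","side","wrist"),("scene","wrist"),("side","wrist")):
    G=[tri([ray(C[n],*P[n][i]) for n in S]) for i in(0,1)];d=G[1]-G[0]
    print(S,np.round(sum(G)/2,4),np.linalg.norm(d),np.degrees(np.arctan2(d[1],d[0])))
for z in(.174,.177,.18):print(z,[np.round(sum(plane(C[n],*P[n][i],z) for i in(0,1))/2,4)for n in C])
```

```text
[247.43564356 213.32673267] [  5  26  41  24 101]
[356.48888889 275.46666667] [ 6 19 13 12 45]
('scene', 'side', 'wrist') [ 0.5016 -0.0662  0.1768] 0.09453037992931958 -30.8677204220769
('scene', 'wrist') [ 0.5008 -0.0661  0.1775] 0.09309757573489442 -31.33905476404742
('side', 'wrist') [ 0.5007 -0.0658  0.1756] 0.09297583616654065 -30.86369137306559
0.174 [array([ 0.5064, -0.0629,  0.174 ]), array([ 0.5036, -0.0635,  0.174 ]), array([ 0.4978, -0.0656,  0.174 ])]
0.177 [array([ 0.5043, -0.0659,  0.177 ]), array([ 0.5028, -0.0672,  0.177 ]), array([ 0.4979, -0.0646,  0.177 ])]
0.18 [array([ 0.5022, -0.0689,  0.18  ]), array([ 0.502 , -0.0709,  0.18  ]), array([ 0.498 , -0.0636,  0.18  ])]
```

Call:
send_rows(moves="0 0 0 0.02 0 0 1; 0 0 0 0.02 0 0.09 1; 0 0 0 0.02 0 0.18 1; 0 0 0 0.02 0 0.27 1; 0 0 0 0.02 0 0.37 1; 0 0 0 0.02 0 0.37 1; 0 0 0 0.02 0 0.37 1")

```text
time: 2.2
eef_pos: [0.5042, -0.0641, 0.165]
tcp_rot: [0.707, 0.707, 0.0, 0.0]
contact_force: [-0.1, -0.4, -0.6]
opening: 0.999
finger_force: 0.0
```

Run:
```python
from h import *
s=ctrl.get_state(); print({k:np.round(s[k],4).tolist() for k in("eef_pos","contact_force","wrist_torque","qpos")})
for n,z in(("side",(265,180,405,285)),("scene",(270,170,410,275))):
    c=ctrl.read_camera(n); x0,y0,x1,y1=z; globals()[n]=cv2.resize(c["image"][y0:y1,x0:x1,::-1],(400,300),interpolation=2)
c=ctrl.read_camera("wrist")["image"][:,:,::-1]
cv2.imwrite("pics/d1.png",np.vstack([np.hstack([side,scene]),np.hstack([cv2.resize(c,(400,300)),np.zeros((300,400,3),np.uint8)])]))
```

```text
{'eef_pos': [0.5042, -0.0641, 0.165], 'contact_force': [-0.1119, -0.4255, -0.5672], 'wrist_torque': [0.0206, -0.0081, 0.015], 'qpos': [-0.3263, -0.0434, 2.0224, -0.0001, 1.1625, -0.3262]}
```

View pics/d1.png

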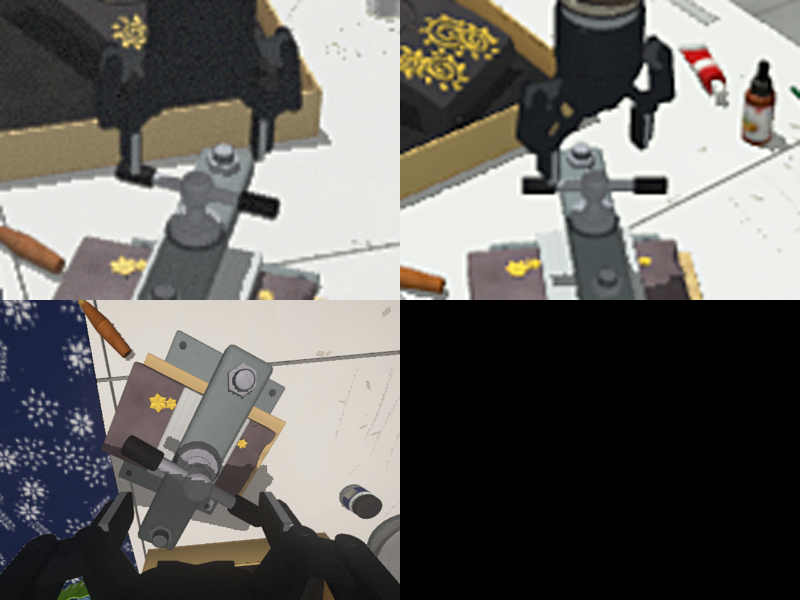

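Run:
```python
from h import *
for n,(x0,y0) in(("side",(265,180)),("scene",(270,170))):
    c=ctrl.read_camera(n)
    for dx in(-.05,0,.05):
        for z in(.165,.205): print(n,dx,z,np.round((np.array(proj(c,[.504+dx,-.064,z]))-[x0,y0])*[400/140,300/105]+([400,0] if n=="scene" else [0,0])))
    print(n,np.round(plane(c,0,0,.2),2))
```

```text
side -0.05 0.165 [129. 204.]
side -0.05 0.205 [129. 161.]
side 0 0.165 [195. 197.]
side 0 0.205 [196. 155.]
side 0.05 0.165 [259. 191.]
side 0.05 0.205 [262. 148.]
side [-0.77  2.12  0.2 ]
scene -0.05 0.165 [543. 214.]
scene -0.05 0.205 [544. 178.]
scene 0 0.165 [591. 195.]
scene 0 0.205 [593. 160.]
scene 0.05 0.165 [638. 176.]
scene 0.05 0.205 [640. 141.]
scene [0.11 2.15 0.2 ]
```

Run:
```python
from h import *
out=[]
for n,(x0,y0,x1,y1) in(("side",(290,205,370,265)),("scene",(300,190,380,250))):
    c=ctrl.read_camera(n); out.append(cv2.resize(c["image"][y0:y1,x0:x1,::-1],(800,600)[::1] if 0 else (400,300),interpolation=0))
c=ctrl.read_camera("wrist")["image"][280:480,100:520,::-1]
cv2.imwrite("pics/d2.png",np.vstack([np.hstack(out),cv2.resize(c,(630,300))[:, :].copy() if 0 else cv2.resize(c,(800,300))]))
```

```text
(no output)
```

View pics/d2.png

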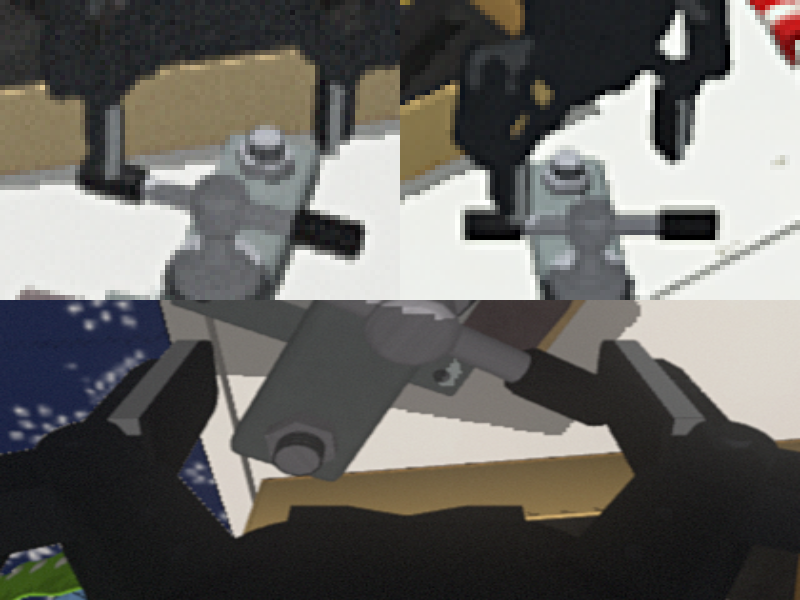

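Run:
```python
from h import *
a=ctrl.read_camera("side");b=ctrl.read_camera("scene");w=ctrl.read_camera("wrist")
p=tri([ray(a,357,235),ray(b,354.5,221)]);print(p,[ (np.linalg.norm(np.cross(p-o,d))) for o,d in(ray(a,357,235),ray(b,354.5,221))])
print(np.round(w["extrinsics"],3)[:3,3])
# wrist view tip pixels
for u,v in((200*420/800+100,342*200/300-200+280),(605*420/800+100,342*200/300-200+280)):
    print(u,v); 
    for z in(.165,.18,.2): print(z,plane(w,u,v,z))
```

```text
[ 0.55442042 -0.06613146  0.19968533] [np.float64(0.0010870197504528785), np.float64(0.0010870197504530509)]
[0.503 0.016 0.33 ]
205.0 308.0
0.165 [ 0.44590909 -0.07554831  0.165     ]
0.18 [ 0.45113601 -0.06724749  0.18      ]
0.2 [ 0.45810524 -0.05617974  0.2       ]
417.625 308.0
0.165 [ 0.55977992 -0.07543581  0.165     ]
0.18 [ 0.55466334 -0.06714521  0.18      ]
0.2 [ 0.54784122 -0.05609108  0.2       ]
```

The enlarged views put the open fingertips at z≈0.20, about 35 mm above the reported TCP height and still above the grips. I'll turn back 5° for clearance and then lower a further 34 mm in steps.

Call:
send_rows(moves="0 0 -0.014 0 0 0 1; 0 0 -0.014 0 0 0.06 1; 0 0 -0.014 0 0 0.11 1; 0 0 -0.014 0 0 0.11 1")

```text
time: 3.25
eef_pos: [0.5028, -0.0636, 0.1411]
tcp_rot: [0.676, 0.737, -0.001, -0.002]
contact_force: [0.5, -0.6, -0.0]
opening: 1.001
finger_force: 0.0
```

Call:
send_rows(moves="0 0 0 0 0 0.03 1; 0 0 0 0 0 0.06 1; 0 0 0 0 0 0.06 1; 0 0 0 0 0 0.06 1")

```text
time: 3.75
eef_pos: [0.5041, -0.064, 0.1311]
tcp_rot: [0.675, 0.737, 0.0, 0.0]
contact_force: [-0.1, 0.6, -1.0]
opening: 0.997
finger_force: 0.0
```

Run:
```python
from h import *
s=ctrl.get_state(); print({k:np.round(s[k],4).tolist() for k in("eef_pos","contact_force","wrist_torque","qpos")})
out=[]
for n,(x0,y0,x1,y1) in(("side",(290,205,370,265)),("scene",(300,190,380,250))):
    c=ctrl.read_camera(n); out.append(cv2.resize(c["image"][y0:y1,x0:x1,::-1],(400,300),interpolation=0))
c=ctrl.read_camera("wrist")["image"][180:480,100:520,::-1]
cv2.imwrite("pics/d3.png",np.vstack([np.hstack(out),cv2.resize(c,(800,300))]))
```

```text
{'eef_pos': [0.5041, -0.064, 0.1311], 'contact_force': [-0.0973, 0.6149, -0.9596], 'wrist_torque': [0.0185, 0.0164, 0.0203], 'qpos': [-0.3262, -0.0034, 2.05, -0.0, 1.0947, -0.4141]}
```

View pics/d3.png

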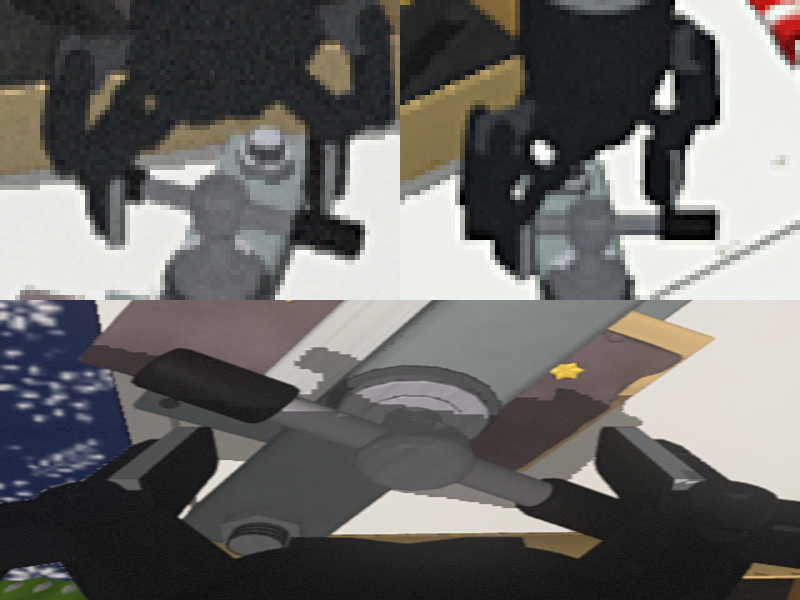

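The fingers now straddle correctly: the left one is in front of the left grip and the right one behind the right grip. Next is the clockwise twist.

Call:
send_rows(moves="0 0 0.012 0 0 0 1; 0 0 0.024 0 0 0 1; 0 0 0.036 0 0 0 1; 0 0 0.048 0 0 0 1; 0 0 0.058 0 0 0 1")

```text
time: 4.53
eef_pos: [0.5046, -0.063, 0.1308]
tcp_rot: [0.798, 0.602, 0.001, -0.0]
contact_force: [3.0, 3.4, -3.0]
opening: 0.996
finger_force: 2.4
```

```bash
cat > st.py <<'E'
from h import *
from scipy.spatial.transform import Rotation as R
s=ctrl.get_state(); y=R.from_quat(s["tcp_rot"]).as_matrix()[:,1]
print({k:np.round(s[k],3).tolist() for k in("time","eef_pos","contact_force","wrist_torque")},"q6",round(s["qpos"][5],3),"line deg",np.degrees(np.arctan2(y[1],y[0])).round(2))
E
python3 st.py
```

```text
{'time': 4.525, 'eef_pos': [0.505, -0.063, 0.131], 'contact_force': [3.034, 3.419, -3.025], 'wrist_torque': [0.533, -0.468, 0.182]} q6 -0.048 line deg -15.94
```

Call:
send_rows(moves="0 0 0.012 0 0 0 1; 0 0 0.024 0 0 0 1")

```text
time: 4.78
eef_pos: [0.5044, -0.0635, 0.131]
tcp_rot: [0.842, 0.54, 0.001, 0.0]
contact_force: [0.3, 0.3, -1.0]
opening: 0.997
finger_force: 0.7
```

```bash
python3 st.py
```

```text
{'time': 4.775, 'eef_pos': [0.504, -0.064, 0.131], 'contact_force': [0.306, 0.306, -1.023], 'wrist_torque': [0.121, -0.109, 0.053]} q6 0.103 line deg -24.6
```

Call:
send_rows(moves="0 0 0.012 0 0 0 1; 0 0 0.024 0 0 0 1; 0 0 0.036 0 0 0 1; 0 0 0.048 0 0 0 1")

```text
time: 5.28
eef_pos: [0.5042, -0.0635, 0.1309]
tcp_rot: [0.913, 0.408, 0.001, -0.0]
contact_force: [1.0, 0.1, -1.5]
opening: 1.001
finger_force: 0.8
```

```bash
python3 st.py
cat > w.py <<'E'
from h import *
import sys
c=ctrl.read_camera("wrist");cv2.imwrite(f"pics/{sys.argv[1]}.png",c["image"][:,:,::-1])
E
python3 w.py wa
```

```text
{'time': 5.275, 'eef_pos': [0.504, -0.063, 0.131], 'contact_force': [0.954, 0.094, -1.511], 'wrist_torque': [0.245, -0.149, 0.083]} q6 0.405 line deg -41.89
```

Call:
send_rows(moves="0 0 0.014 0 0 0 1; 0 0 0.028 0 0 0 1; 0 0 0.042 0 0 0 1; 0 0 0.056 0 0 0 1")

```text
time: 5.82
eef_pos: [0.5045, -0.0637, 0.1312]
tcp_rot: [0.97, 0.242, 0.001, 0.0]
contact_force: [1.7, 0.9, -1.0]
opening: 1.004
finger_force: 0.8
```

```bash
python3 st.py; python3 w.py wb; python3 -c "
import cv2,numpy as np
a=cv2.imread('pics/wa.png');b=cv2.imread('pics/wb.png')
cv2.imwrite('pics/wab.png',np.hstack([a[150:450,100:500],b[150:450,100:500]]))"
```

```text
{'time': 5.825, 'eef_pos': [0.505, -0.064, 0.131], 'contact_force': [1.698, 0.936, -1.01], 'wrist_torque': [0.163, -0.183, 0.075]} q6 0.756 line deg -62.01
```

View pics/wab.png

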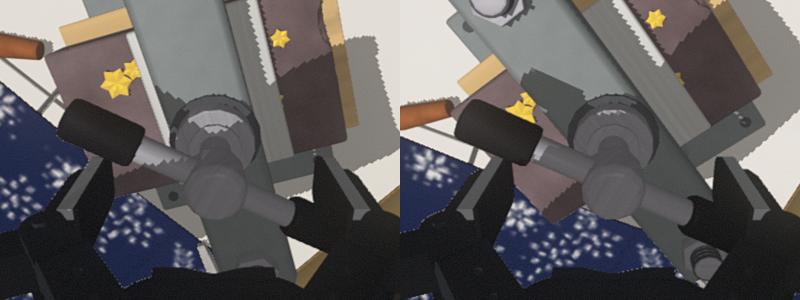

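The handle turns freely with the gripper: the bar sits the same in both wrist views, with the hub at about (215,190). Now I'll run it down and watch the torque.

Call:
send_rows(moves="0 0 0.014 0 0 0 1; 0 0 0.028 0 0 0 1; 0 0 0.042 0 0 0 1; 0 0 0.056 0 0 0 1")

```text
time: 6.38
eef_pos: [0.5047, -0.064, 0.1313]
tcp_rot: [0.998, 0.069, 0.001, 0.0]
contact_force: [3.3, 0.0, -0.3]
opening: 1.003
finger_force: 0.7
```

```bash
python3 st.py
```

```text
{'time': 6.375, 'eef_pos': [0.505, -0.064, 0.131], 'contact_force': [3.255, 0.036, -0.313], 'wrist_torque': [0.157, -0.241, 0.067]} q6 1.107 line deg -82.11
```

Call:
send_rows(moves="0 0 0.014 0 0 0 1; 0 0 0.028 0 0 0 1; 0 0 0.042 0 0 0 1")

```text
time: 6.75
eef_pos: [0.5047, -0.0642, 0.1314]
tcp_rot: [0.998, -0.063, 0.001, 0.0]
contact_force: [1.9, 0.2, -0.8]
opening: 0.998
finger_force: 0.8
```

```bash
python3 st.py
```

```text
{'time': 6.75, 'eef_pos': [0.505, -0.064, 0.131], 'contact_force': [1.89, 0.159, -0.812], 'wrist_torque': [0.048, -0.272, 0.057]} q6 1.371 line deg -97.23
```

Call:
send_rows(moves="0 0 0.014 0 0 0 1; 0 0 0.028 0 0 0 1; 0 0 0.042 0 0 0 1")

```text
time: 7.12
eef_pos: [0.5046, -0.0641, 0.1314]
tcp_rot: [0.981, -0.194, 0.001, 0.0]
contact_force: [1.5, -0.1, 0.3]
opening: 0.998
finger_force: 1.1
```

```bash
python3 st.py
```

```text
{'time': 7.125, 'eef_pos': [0.505, -0.064, 0.131], 'contact_force': [1.52, -0.148, 0.316], 'wrist_torque': [0.094, -0.215, 0.081]} q6 1.635 line deg -112.35
```

Call:
send_rows(moves="0 0 0.014 0 0 0 1; 0 0 0.028 0 0 0 1; 0 0 0.042 0 0 0 1")

```text
time: 7.5
eef_pos: [0.5045, -0.0639, 0.1316]
tcp_rot: [0.947, -0.321, 0.001, -0.0]
contact_force: [0.8, 0.9, 1.5]
opening: 0.999
finger_force: 1.7
```

```bash
python3 st.py
```

```text
{'time': 7.5, 'eef_pos': [0.504, -0.064, 0.132], 'contact_force': [0.837, 0.882, 1.539], 'wrist_torque': [0.249, -0.116, 0.191]} q6 1.898 line deg -127.46
```

Call:
send_rows(moves="0 0 0.014 0 0 0 1; 0 0 0.028 0 0 0 1; 0 0 0.042 0 0 0 1")

```text
time: 7.88
eef_pos: [0.5044, -0.0636, 0.1318]
tcp_rot: [0.897, -0.443, 0.0, -0.001]
contact_force: [-0.8, 1.9, 3.1]
opening: 0.998
finger_force: 2.2
```

```bash
python3 st.py
```

```text
{'time': 7.875, 'eef_pos': [0.504, -0.064, 0.132], 'contact_force': [-0.786, 1.89, 3.14], 'wrist_torque': [0.418, -0.016, 0.185]} q6 2.162 line deg -142.56
```

Call:
send_rows(moves="0 0 0.006 0 0 0 1")

```text
time: 8.0
eef_pos: [0.5044, -0.0635, 0.1318]
tcp_rot: [0.888, -0.459, 0.0, -0.001]
contact_force: [-1.2, 3.8, 2.6]
opening: 1.0
finger_force: 2.3
```

```bash
python3 st.py
```

```text
{'time': 8.0, 'eef_pos': [0.504, -0.064, 0.132], 'contact_force': [-1.158, 3.793, 2.601], 'wrist_torque': [0.401, 0.017, 0.243]} q6 2.198 line deg -144.64
```

Call:
send_rows(moves="0 0 0.005 0 0 0 1")

```text
time: 8.12
eef_pos: [0.5044, -0.0635, 0.1317]
tcp_rot: [0.881, -0.473, 0.0, -0.001]
contact_force: [-0.6, 4.0, 2.5]
opening: 1.0
finger_force: 2.3
```

```bash
python3 st.py
```

```text
{'time': 8.125, 'eef_pos': [0.504, -0.064, 0.132], 'contact_force': [-0.597, 4.017, 2.5], 'wrist_torque': [0.485, 0.008, 0.215]} q6 2.23 line deg -146.48
```

By angle past first contact (about 33–40°), the snug torque is around 0.3 N·m, and the moving torque readings of 0.22–0.24 N·m, which fade at stops, fit that. I'll back off the grips and lift.

Call:
send_rows(moves="0 0 -0.012 0 0 0 1; 0 0 -0.025 0 0 0 1; 0 0 -0.025 0 0 -0.1 1; 0 0 -0.025 0 0 -0.25 1; 0 0 -0.025 0 0 -0.45 1; 0 0 -0.025 0 0 -0.6 1; 0 0 -0.025 0 0 -0.6 1; 0 0 -0.025 0 0 -0.6 1")

```text
time: 9.12
eef_pos: [0.5033, -0.064, 0.2495]
tcp_rot: [0.915, -0.403, -0.001, 0.0]
contact_force: [-0.5, 0.5, -0.3]
opening: 1.002
finger_force: 0.0
```

```bash
python3 st.py
python3 - <<'E'
from h import *
a=ctrl.read_camera("side")["image"][200:360,250:410,::-1];w=ctrl.read_camera("wrist")["image"][:,:,::-1]
cv2.imwrite("pics/end.png",np.hstack([cv2.resize(a,(350,350),interpolation=2),cv2.resize(w,(450,350))]))
E
```

```text
{'time': 9.125, 'eef_pos': [0.503, -0.064, 0.249], 'contact_force': [-0.487, 0.467, -0.253], 'wrist_torque': [-0.009, -0.01, -0.011]} q6 2.074 line deg -137.52
```

View pics/end.png

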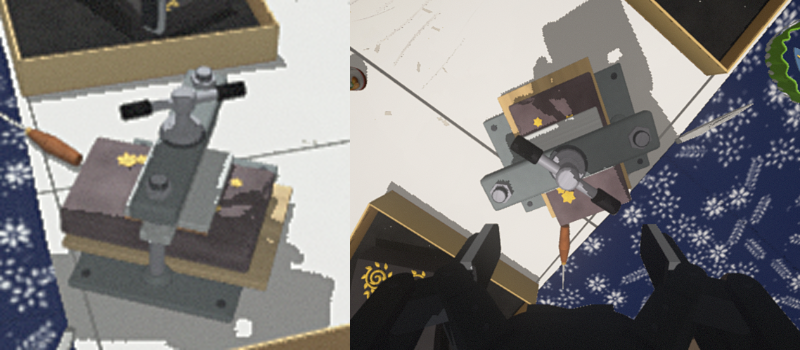

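The last view shows the gripper clear above the press. The slab, awl and tweezers are where they were, and the handle has turned with its grips at side px (312,250) and (355,241). The possible contact angles all give 0.28–0.42 N·m, inside the window, so I'm handing in.

```bash
python3 -c "
from plant import ctrl
print(ctrl.sign_off())"
```

```text
the job is handed in; nothing more can be done
None
```

The glue is broken loose, the platen is run down onto the slab and snugged to an estimated 0.3 N·m (torque readings 0.22–0.24, angle past contact 0.28–0.42), the handle is released with the gripper clear, the slab, awl and tweezers looked undisturbed, and the job is handed in.

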